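Check three returned files in at the archive desk

ROBOT

A 6-joint arm with a two-finger parallel gripper is mounted at the origin on the work surface. World frame = base frame: x ahead of the robot, y to its left, z up, the work surface at z = 0. Lengths are in mm, angles in degrees, forces in N, time in s.
With the tool pointing down it reaches from about 350 to 850 mm from the base axis. Payload 8.1 kg.
Tool frame: the origin (TCP) lies midway between the tips of the shut fingers; the grasp point (between the pads) lies 19 mm behind it; z points along the fingers, y is the line along which they close (so a half turn about z gives the same grasp; the last joint's range is limited). The gripper opens to 85 mm and grips with 20 to 120 N. Pads are 22 mm wide; open, the fingers measure 114 mm over their backs; the gripper's body (76 mm by 85 mm) begins 54 mm behind the grasp point. The pads swing forward as they close: fully open they stand 13 mm farther back than shut.
Start: joints at [-72.789, 7.471, 85.268, -0, 87.261, -4.893], TCP at [225.8, -555.895, 231.292] pointing down, gripper open.
Joint ranges: [-169.43, 169.43], [-51.17, 129.36], [1.28, 143.12], [-76.62, 256.62], [0, 156.53], [-152.29, 152.29]. Speed limits (degrees/s): [136.94, 136.94, 159.86, 180, 180, 180].

INTERFACE

Orientations are given as [roll, pitch, yaw] about the fixed x, y, z axes, in that order (R = Rz(yaw) Ry(pitch) Rx(roll)).
In Python, from bench import r gives the robot as it stands. The module is installed in compiled form; this text tells all that it offers.
- The arm moves only by the tool jog_arm, never from a script. Its argument "rows" is a list of rows, each a list of 2 entries, a list of its own where there are three numbers: the shift along the tool's x, y, z in mm, then the turn, a rotation vector about the tool's x, y, z in rad. A call has 1 to 10 rows; each row is the pose to reach, as a shift and turn from the pose commanded when the call began, along the tool's axes at that moment; what a row does not reach only later rows make up. A row lasts 1/10 s, in which the tool goes at most 50 mm and 8.59 degrees, less where a joint would pass 70% of its speed; a pose out of reach is approached as far as the arm can. A call with a gripper value outside its range is refused whole. "grip" is the finger opening in mm, from 0 to 85.4, set as the call begins (left out, the last holds). The fingers move at their own pace and stop on an object; "force" is the grip in N (left out, the last holds). Time passes only in rows, so rows that repeat a pose let the fingers close. It gives the time, the measured TCP pose, the force, the opening and the grip force at its end, in the units of the state.
- r.sense(): the state, without advancing time (a new reading comes with each control period).
- r.snapshot(name): name is "side" or "top"; returns (picture, depth): 420x560x3 uint8, blue, green, red; 420x560 float32, mm along the optical axis (not along the pixel's ray), 0 where there is no reading.
- r.camera_params(name): a dict with "fx", "fy", "cx", "cy" (pixels), "pose" (4x4, takes a point from camera to world coordinates). Camera axes: x right, y down, z forward; pixel columns grow to the right and rows downward; lengths in mm; the calibration is good to about 2 mm. A picture is of the moment at which its call begins. camera_params takes no time and is no camera call.
- r.hand_in(): hands the job in; it is judged then, once.
The state is a dict: "time": time; "joint_pos": joint angles; "qd": joint speeds; "joint_efforts": joint torques, N m; "tool_pos": TCP position; "tcp_rot": TCP orientation; "ft_force": force on the tool from outside, world axes, zero at the start; "wrist_torque": the same for the moment, N m; "finger_gap": finger opening in mm; "grip_force": force on a finger pad.
Only numpy, scipy, OpenCV 4.12 (cv2) and the standard library are available. Lean on these libraries where they do the work, as an engineer would, in place of code of your own. Each camera call takes 0.05 s, during which the arm holds its last target. There are 200 camera calls.

TASK

Three card boxes have come back to the archive: check them in by gently pressing, with a fingertip, the red, then the blue, then the yellow plunger well in (about half of its travel or more), and after these the green button on the console to log them. Leave the white plunger up, since its file is still out, and do not lift or shift the card boxes or anything else on the desk.

Things in the scene. Friction and masses are not known exactly. Their poses are not given: they have to be found in the camera images.
- red_stand: check-in stand of the red file, fixed, in any of five places in a row across the desk: steel foot 170 (x) x 80 x 6 mm, origin at the centre of its underside. Plunger housing 44 x 44 mm, top 52 mm above the desk, centred 55 mm towards the robot (-x); behind it a tray, walls up to 20 mm; its tray holds the card box red_box. Push on it with less than 25 N.
- red_cap (a point): centre of the top face of the red plunger's round cap, 30 mm across, red plastic, at the stand's (-55, 0) mm; 84 mm above the desk when the plunger is fully up; moves with the plunger.
- red_plunger (a joint): how far the red plunger is pressed in, in m: 0 fully up to 0.020 fully in, moving straight down. It starts between 0 and 0.0015 and stays where it is left (does not spring back). Gives way at about 3.6 N, rising steadily to 7 N; the stop at 0.020 is hard. Pressed from 0.007 on; any depth from there to the stop is fine.
- blue_stand: check-in stand of the blue file, fixed, in any of five places in a row across the desk: steel foot 170 (x) x 80 x 6 mm, origin at the centre of its underside. Plunger housing 44 x 44 mm, top 52 mm above the desk, centred 55 mm towards the robot (-x); behind it a tray, walls up to 20 mm; its tray holds the card box blue_box. Push on it with less than 25 N.
- blue_cap (a point): centre of the top face of the blue plunger's round cap, 30 mm across, blue plastic, at the stand's (-55, 0) mm; 84 mm above the desk when the plunger is fully up; moves with the plunger.
- blue_plunger (a joint): how far the blue plunger is pressed in, in m: 0 fully up to 0.020 fully in, moving straight down. It starts between 0 and 0.0015 and stays where it is left (does not spring back). Gives way at about 3.6 N, rising steadily to 7 N; the stop at 0.020 is hard. Pressed from 0.007 on; any depth from there to the stop is fine.
- yellow_stand: check-in stand of the yellow file, fixed, in any of five places in a row across the desk: steel foot 170 (x) x 80 x 6 mm, origin at the centre of its underside. Plunger housing 44 x 44 mm, top 52 mm above the desk, centred 55 mm towards the robot (-x); behind it a tray, walls up to 20 mm; its tray holds the card box yellow_box. Push on it with less than 25 N.
- yellow_cap (a point): centre of the top face of the yellow plunger's round cap, 30 mm across, yellow plastic, at the stand's (-55, 0) mm; 84 mm above the desk when the plunger is fully up; moves with the plunger.
- yellow_plunger (a joint): how far the yellow plunger is pressed in, in m: 0 fully up to 0.020 fully in, moving straight down. It starts between 0 and 0.0015 and stays where it is left (does not spring back). Gives way at about 3.6 N, rising steadily to 7 N; the stop at 0.020 is hard. Pressed from 0.007 on; any depth from there to the stop is fine.
- white_stand: check-in stand of the white file, fixed, in any of five places in a row across the desk: steel foot 170 (x) x 80 x 6 mm, origin at the centre of its underside. Plunger housing 44 x 44 mm, top 52 mm above the desk, centred 55 mm towards the robot (-x); behind it a tray, walls up to 20 mm; its tray is EMPTY: this file has not come back. Push on it with less than 25 N.
- white_cap (a point): centre of the top face of the white plunger's round cap, 30 mm across, white plastic, at the stand's (-55, 0) mm; 84 mm above the desk when the plunger is fully up; moves with the plunger.
- white_plunger (a joint): how far the white plunger is pressed in, in m: 0 fully up to 0.020 fully in, moving straight down. It starts at 0 and stays where it is left (does not spring back). Gives way at about 3.6 N, rising steadily to 7 N; the stop at 0.020 is hard. Pressed from 0.007 on; any depth from there to the stop is fine.
- console: logging console, fixed to the desk in one of the five places of the row, yaw within 0.25 rad of 0: black block 150 (x) x 84 (y) x 40 mm with a small dark display on its far half; origin at the centre of its underside. A push on it should stay under 25 N.
- log_button_top (a point): centre of the top face of the console's green round button, 36 mm across, 40 mm from the console's origin along its -x; 66 mm above the desk when up (button cap stands 14 mm proud of its aluminium collar of radius 26 mm).
- log_button (a joint): how far the green button is pressed in, m: 0 up to 0.010 fully in (hard stop), straight down; springs back. Needs about 2.7 N to start, rising steadily to 9 N fully in. Counts as pressed from 0.003 on, held for a tenth of a second.
- red_box: small grey card box with dark lid and white label, 90 (x) x 44 (y) x 64 mm, 0.25 kg, loose, standing in the red stand's tray on its 6 mm foot (top at 70 mm; near end 40 mm behind the cap's centre); origin at the centre of its underside. Leave it where it is.
- blue_box: small grey card box with dark lid and white label, 90 (x) x 44 (y) x 64 mm, 0.25 kg, loose, standing in the blue stand's tray on its 6 mm foot (top at 70 mm; near end 40 mm behind the cap's centre); origin at the centre of its underside. Leave it where it is.
- yellow_box: small grey card box with dark lid and white label, 90 (x) x 44 (y) x 64 mm, 0.25 kg, loose, standing in the yellow stand's tray on its 6 mm foot (top at 70 mm; near end 40 mm behind the cap's centre); origin at the centre of its underside. Leave it where it is.
- spare_box: a further card box of the same kind (90 x 44 x 64 mm, orange mark on its label), loose on the desk beyond the row; origin at the centre of its underside. Leave it where it is.
- tape_roll: roll-shaped cardboard ring, 90 mm across, 24 mm high, loose on the desk beyond the row; origin at the centre of its underside. Leave it where it is.
- mug: white mug, 80 mm across, 92 mm high, loose on the desk beyond the row; origin at the centre of its underside. Leave it where it is.
- paperweight: steel paperweight with a knob, 68 mm across, 45 mm high, loose on the desk beyond the row; origin at the centre of its underside. Leave it where it is.
- glue_jar: white jar with black lid, 56 mm across, 85 mm high, loose on the desk to the robot's right of the row; origin at the centre of its underside. Leave it where it is.
Mind the look-alikes: they are no part of the job. What is shaped like the console but orange, pink or turquoise is not meant.

How it is judged (in metres and radians):
On the way, in this order (a step that is already met when the one before it is completed fails the run):
1. the red plunger is pressed in (value of joint red_plunger above 0.007 m), for 0.1 s.
2. the blue plunger is pressed in (value of joint blue_plunger above 0.007 m), for 0.1 s.
3. the yellow plunger is pressed in (value of joint yellow_plunger above 0.007 m), for 0.1 s.
4. the green button is pressed (value of joint log_button above 0.003 m), for 0.1 s.
At the end, for the whole second after the job is handed in: the red, blue and yellow plungers are in (at least 6.5 mm of 20), the white one is up (less than 3 mm in), the green button has been pressed and is up again, every card box is within 15 mm and every other loose thing within 20 mm of where it began (value of joint each of red_plunger, blue_plunger, yellow_plunger above 0.0065 m and value of joint white_plunger below 0.003 m and value of joint log_button below 0.002 m and distance of each of red_box, blue_box, yellow_box from where it was at the start of the episode below 0.015 m and distance of each of spare_box, tape_roll, mug, paperweight, glue_jar from where it was at the start of the episode below 0.02 m); the robot touches nothing.
It fails at once if out of order: a plunger goes in before the one before it is pressed, or the green button before all three plungers are in ((value of joint blue_plunger above 0.004 m and value of joint red_plunger below 0.0065 m) or (value of joint yellow_plunger above 0.004 m and value of joint blue_plunger below 0.0065 m) or (value of joint log_button above 0.0025 m and value of joint any of red_plunger, blue_plunger, yellow_plunger below 0.0065 m)).
It fails at once if the white plunger is pressed (more than 3 mm) (value of joint white_plunger above 0.003 m).
It fails at once if a stand or the console is pushed with more than 25 N (contact force between any of red_stand, blue_stand, yellow_stand, white_stand, console and the fingers above 25 N or contact force between any of red_stand, blue_stand, yellow_stand, white_stand, console and the arm above 25 N).
It fails at once if a card box is lifted or shifted in its tray by more than 15 mm (distance of any of red_box, blue_box, yellow_box from where it was at the start of the episode above 0.015 m).
It fails at once if another thing on the desk is moved by more than 20 mm (distance of any of spare_box, tape_roll, mug, paperweight, glue_jar from where it was at the start of the episode above 0.02 m).
It also fails if it takes over 58 s, if anything falls off the work surface, if the arm or the gripper's body presses on something with over 40 N, if the wrist force passes 120 N, or if a joint passes its speed limit or range.

## Working session

There is one attempt and no reset: what is moved stays moved. The work goes in short steps, Python scripts to look and compute and a tool call to move; the robot and the scene stay as the last step left them, time stands still between calls to the robot, and variables do not carry over. Pictures are saved under pics/ and viewed, at most 10 in all, crops included, and the job is handed in when it is done.

Besides the shell and the picture viewer there is one more tool, called after "Emit:" as name([rows], argument=value, ...), one row to a line, values as JSON. jog_arm: Moves the arm, as the interface text tells. Its arguments: {"type":"object","properties":{"rows":{"type":"array"},"grip":{"type":"number"},"force":{"type":"number"}},"required":["rows"]}

```bash
mkdir -p pics; python3 - <<'E'
from bench import r
import cv2,numpy as np
for n in("top","side"):
    p,d=r.snapshot(n); cv2.imwrite(f"pics/{n}0.png",p); np.save(f"{n}d.npy",d); np.save(f"{n}p.npy",p)
    c=r.camera_params(n); print({k:np.round(v,3).tolist() for k,v in c.items()})
s=r.sense();print(s)
E
```

```text
{'fx': 532.287, 'fy': 532.287, 'cx': 287.755, 'cy': 214.119, 'pose': [[-0.012, -0.998, 0.07, 416.693], [-1.0, 0.013, 0.003, -29.582], [-0.003, -0.069, -0.998, 1691.39], [0.0, 0.0, 0.0, 1.0]]}
{'fx': 545.607, 'fy': 545.607, 'cx': 282.667, 'cy': 210.195, 'pose': [[-0.952, -0.199, 0.231, 118.745], [-0.305, 0.631, -0.714, 1114.575], [-0.004, -0.75, -0.661, 1171.992], [0.0, 0.0, 0.0, 1.0]]}
{'time': 0.1, 'joint_pos': array([-7.27879794e+01,  7.51190590e+00,  8.53234688e+01,  1.92390946e-03,
        8.72620022e+01, -4.89310735e+00]), 'qd': array([-0.00158552, -0.14138412, -0.10080623, -0.05025338,  0.0603227 ,
        0.08506131]), 'joint_efforts': array([ 1.56192738e-03, -5.70953679e+01, -5.01941550e+01, -1.06516322e-04,
        8.19655659e-03, -5.39613939e-05]), 'tool_pos': array([ 225.66744536, -555.40482789,  230.33349633]), 'tcp_rot': array([-1.79903142e+02, -1.02205130e-02,  2.21050258e+01]), 'ft_force': array([-0.29774806, -0.0584672 ,  0.00202608]), 'wrist_torque': array([0.0147551 , 0.00857994, 0.02258251]), 'grip_force': 0.0, 'finger_gap': 85.5294061487167}
```

View pics/top0.png

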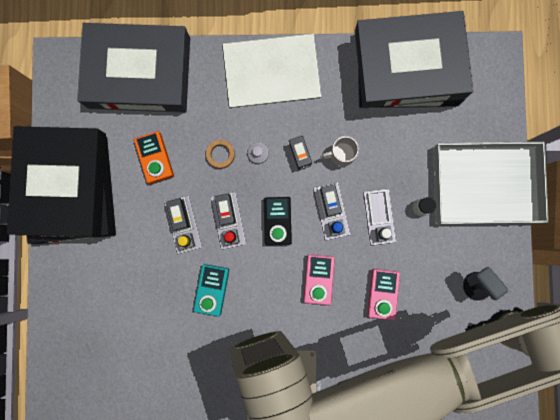

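View pics/side0.png

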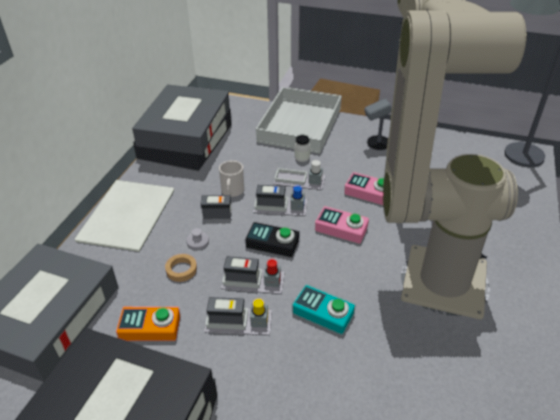

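Top view, caps: yellow (183,241), red (229,237), blue (337,227), white (386,233) with an empty tray. Five consoles have green buttons: black (278,233), orange (155,168), turquoise (207,303), pink (318,293) and pink (384,308). Only the black one, which stands in the row, fits. I'll confirm it in a crop and measure.

```bash
cat > loc.py <<'E'
from bench import r
import cv2,numpy as np
S={"red":(229,237,84),"blue":(337,227,84),"yellow":(183,241,84),"white":(386,233,84),"green":(278,233,66)}
def ray(c,u,v,z):
    P=c["pose"]; d=P[:3,:3]@[(u-c["cx"])/c["fx"],(v-c["cy"])/c["fy"],1]; o=P[:3,3]
    return o+d*(z-o[2])/d[2]
def cen(p,u,v,n,k=11):
    q=p[v-k:v+k+1,u-k:u+k+1]; h=cv2.cvtColor(q,cv2.COLOR_BGR2HSV).astype(int)
    H,s,val=h[...,0],h[...,1],h[...,2]
    m={"red":((H<10)|(H>170))&(s>130),"blue":(abs(H-112)<14)&(s>130),"yellow":(abs(H-27)<9)&(s>130),"white":(s<40)&(val>200),"green":(abs(H-60)<20)&(s>110)}[n]
    _,l,st,ce=cv2.connectedComponentsWithStats(m.astype(np.uint8))
    i=1+np.argmax(st[1:,4]); return ce[i]+[u-k,v-k],st[i]
E
python3 - <<'E'
from loc import *
p=np.load("topp.npy");d=np.load("topd.npy");c=r.camera_params("top")
for n,(u,v,z) in S.items():
    uv,st=cen(p,u,v,n)
    dz=d[int(round(uv[1])),int(round(uv[0]))]
    w=c["pose"]@np.r_[(uv-[c["cx"],c["cy"]])/c["fx"]*dz,dz,1]
    print(n,uv.round(1),st,"ray",ray(c,*uv,z).round(1),"depth",w[:3].round(1))
cv2.imwrite("pics/crop.png",cv2.resize(p[170:270,150:410],None,fx=3,fy=3,interpolation=cv2.INTER_CUBIC))
ps=np.load("sidep.npy");cv2.imwrite("pics/crops.png",cv2.resize(ps[150:340,190:350],None,fx=3,fy=3,interpolation=cv2.INTER_CUBIC))
E
```

```text
red [229.2 236.4] [ 6  5 11 11 92] ray [463.5 152.1  84. ] depth [463.5 152.3  82.2]
blue [337.  226.8] [ 6  6 11 11 90] ray [ 488.4 -173.7   84. ] depth [ 488.6 -174.1   79.7]
yellow [183.3 240.6] [ 6  6 12 10 99] ray [452.5 291.1  84. ] depth [452.6 292.   79.3]
white [386.8 228.2] [  0   0  21  21 105] ray [ 482.3 -323.8   84. ] depth [ 483.9 -331.1   44.6]
green [277.3 233.1] [ 5  6 11 11 92] ray [472.3   7.3  66. ] depth [472.4   7.4  63.9]
```

View pics/crop.png

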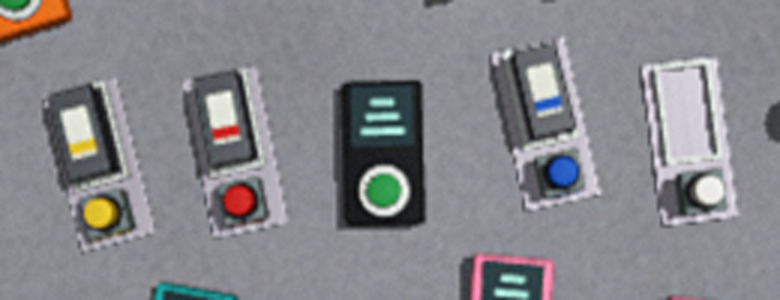

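View pics/crops.png

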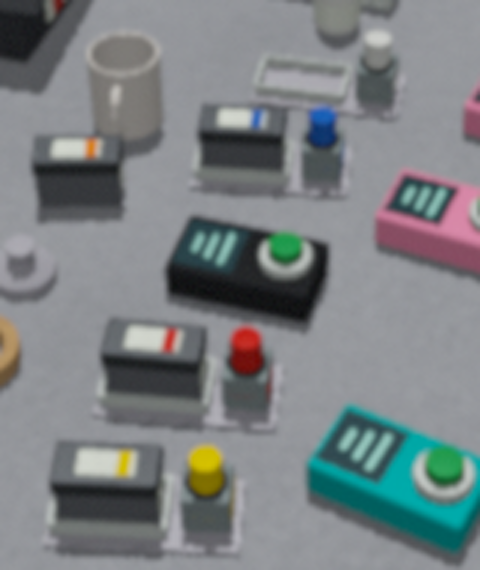

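The crops confirm it: the black console (crop 383,190) is the one in the row, and the white stand's tray is empty. The loaded stands are red, blue and yellow. I'll shut the fingers and work out the shifts.

```bash
cat > sh.py <<'E'
import sys
from loc import *
from scipy.spatial.transform import Rotation as R
s=r.sense(); t=[float(a) for a in sys.argv[1:4]]
M=R.from_euler("xyz",s["tcp_rot"],degrees=True)
print("pos",s["tool_pos"].round(1),"rot",s["tcp_rot"].round(2),"f",s["ft_force"].round(1),"t",s["time"])
print("shift",M.inv().apply(np.array(t)-s["tool_pos"]).round(1),"turn",(M.inv()*R.from_euler("xyz",[180,0,s["tcp_rot"][2]],degrees=True)).as_rotvec().round(4))
E
python3 sh.py 463.5 152 140
```

```text
pos [ 225.7 -555.4  230.3] rot [-1.799e+02 -1.000e-02  2.211e+01] f [-0.3 -0.1  0. ] t 0.1
shift [ 486.5 -565.8   91.4] turn [-0.0017 -0.0002  0.    ]
```

Emit:
jog_arm([
  [[486,-566,0],[0,0,0]],
  [[486,-566,0],[0,0,0]],
  [[486,-566,0],[0,0,0]],
  [[486,-566,0],[0,0,0]],
  [[486,-566,0],[0,0,0]],
  [[486,-566,0],[0,0,0]],
  [[486,-566,0],[0,0,0]],
  [[486,-566,0],[0,0,0]],
  [[486,-566,0],[0,0,0]],
  [[486,-566,0],[0,0,0]],
], grip=0, force=40)

```text
time: 1.1
tool_pos: [384.8, -79.9, 231.2]
tcp_rot: [180.0, -0.0, 22.1]
ft_force: [1.1, -1.1, -0.0]
finger_gap: -0.3
grip_force: 0.0
```

```bash
python3 sh.py 463.5 152 140
```

```text
pos [384.8 -79.9 231.2] rot [ 1.7999e+02 -2.0000e-02  2.2080e+01] f [ 1.1 -1.1 -0. ] t 1.1
shift [ 160.1 -185.3   91.2] turn [ 0.0003 -0.0003 -0.    ]
```

Emit:
jog_arm([
  [[160,-185,0],[0,0,0]],
  [[160,-185,0],[0,0,0]],
  [[160,-185,0],[0,0,0]],
  [[160,-185,0],[0,0,0]],
  [[160,-185,0],[0,0,0]],
  [[160,-185,91],[0,0,0]],
  [[160,-185,91],[0,0,0]],
  [[160,-185,91],[0,0,0]],
  [[160,-185,91],[0,0,0]],
  [[160,-185,91],[0,0,0]],
])

```text
time: 2.1
tool_pos: [465.0, 149.8, 143.0]
tcp_rot: [180.0, -0.2, 22.1]
ft_force: [0.1, -0.2, 1.0]
finger_gap: -0.2
grip_force: 0.0
```

```bash
python3 sh.py 463.5 152 92; python3 - <<'E'
from loc import *
for n in("top","side"):
    p,d=r.snapshot(n); cv2.imwrite(f"pics/{n}1.png",cv2.resize(p[140:280,140:340] if n=="top" else p[180:330,190:350],None,fx=3.5,fy=3.5,interpolation=cv2.INTER_CUBIC))
E
```

```text
pos [465.  149.8 143. ] rot [179.96  -0.2   22.07] f [ 0.1 -0.2  1. ] t 2.1
shift [-0.8 -2.7 51. ] turn [ 0.0006 -0.0035 -0.    ]
```

View pics/side1.png

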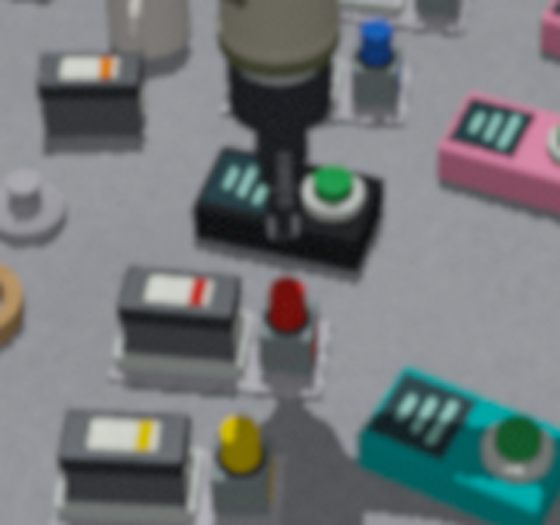

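The side view shows the shut fingertips (285,230) above the red cap (288,300). I'll descend and press.

Emit:
jog_arm([
  [[-1,-2,10],[0,0,0]],
  [[-1,-2,25],[0,0,0]],
  [[-1,-2,40],[0,0,0]],
  [[-1,-2,48],[0,0,0]],
  [[-1,-2,48],[0,0,0]],
  [[-1,-2,48],[0,0,0]],
])

```text
time: 2.8
tool_pos: [461.6, 151.2, 92.1]
tcp_rot: [-180.0, 0.0, 22.1]
ft_force: [0.4, 0.2, 0.3]
finger_gap: 0.1
grip_force: 0.0
```

```bash
python3 sh.py 463.5 152 71
```

```text
pos [461.6 151.2  92.1] rot [-1.7999e+02  3.0000e-02  2.2100e+01] f [0.4 0.2 0.3] t 2.8
shift [ 2.  -0.1 21.1] turn [-0.0001  0.0006 -0.    ]
```

Emit:
jog_arm([
  [[2,0,3],[0,0,0]],
  [[2,0,6],[0,0,0]],
  [[2,0,9],[0,0,0]],
  [[2,0,12],[0,0,0]],
  [[2,0,15],[0,0,0]],
  [[2,0,18],[0,0,0]],
  [[2,0,20],[0,0,0]],
  [[2,0,21],[0,0,0]],
  [[2,0,21],[0,0,0]],
  [[2,0,21],[0,0,0]],
])

```text
time: 3.8
tool_pos: [464.0, 152.1, 71.4]
tcp_rot: [180.0, -0.1, 22.1]
ft_force: [1.6, 1.0, 2.7]
finger_gap: -0.1
grip_force: 1.3
```

Emit:
jog_arm([
  [[0,0,1],[0,0,0]],
  [[0,0,2],[0,0,0]],
  [[0,0,2],[0,0,0]],
])

```text
time: 4.1
tool_pos: [464.0, 152.0, 69.5]
tcp_rot: [180.0, -0.0, 22.1]
ft_force: [0.9, 0.9, 3.0]
finger_gap: 0.1
grip_force: 2.0
```

Emit:
jog_arm([
  [[0,0,-10],[0,0,0]],
  [[0,0,-30],[0,0,0]],
  [[0,0,-60],[0,0,0]],
  [[0,0,-90],[0,0,0]],
  [[0,0,-90],[0,0,0]],
  [[0,0,-90],[0,0,0]],
])

```text
time: 4.7
tool_pos: [463.9, 152.0, 160.1]
tcp_rot: [180.0, -0.1, 22.1]
ft_force: [-0.6, 0.6, -0.4]
finger_gap: 0.0
grip_force: 0.0
```

```bash
python3 sh.py 488.5 -174 160; python3 - <<'E'
from loc import *
p,d=r.snapshot("side"); cv2.imwrite("pics/side2.png",cv2.resize(p[180:330,190:350],None,fx=3.5,fy=3.5,interpolation=cv2.INTER_CUBIC))
E
```

```text
pos [463.9 152.  160.1] rot [ 1.7999e+02 -6.0000e-02  2.2100e+01] f [-0.6  0.6 -0.4] t 4.7
shift [-99.8 311.3   0. ] turn [ 0.0002 -0.0011 -0.    ]
```

View pics/side2.png

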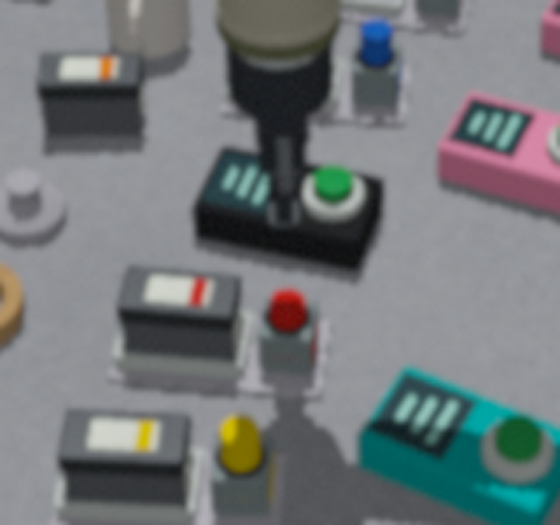

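The red cap (288,312) now sits about 11–13 mm lower, with its top at 292 instead of 280 in the crop, so it is well past 7 mm. Blue is next.

Emit:
jog_arm([
  [[-100,311,0],[0,0,0]],
  [[-100,311,0],[0,0,0]],
  [[-100,311,0],[0,0,0]],
  [[-100,311,0],[0,0,0]],
  [[-100,311,0],[0,0,0]],
  [[-100,311,0],[0,0,0]],
  [[-100,311,0],[0,0,0]],
  [[-100,311,0],[0,0,0]],
  [[-100,311,0],[0,0,0]],
  [[-100,311,0],[0,0,0]],
])

```text
time: 5.75
tool_pos: [487.4, -172.5, 158.2]
tcp_rot: [-179.9, 0.1, 22.1]
ft_force: [-0.1, -0.4, -0.4]
finger_gap: -0.2
grip_force: 0.0
```

Emit:
jog_arm([
  [[0,0,20],[0,0,0]],
  [[0,0,45],[0,0,0]],
  [[0,0,60],[0,0,0]],
  [[0,0,67],[0,0,0]],
  [[0,0,67],[0,0,0]],
  [[0,0,67],[0,0,0]],
  [[0,0,67],[0,0,0]],
])

```text
time: 6.45
tool_pos: [488.9, -174.1, 93.6]
tcp_rot: [179.9, -0.1, 22.1]
ft_force: [-0.1, -0.4, -0.7]
finger_gap: -0.2
grip_force: 0.0
```

```bash
python3 sh.py 488.5 -174 70
```

```text
pos [ 488.9 -174.1   93.6] rot [ 1.7991e+02 -8.0000e-02  2.2110e+01] f [-0.1 -0.4 -0.7] t 6.45
shift [-0.4 -0.3 23.6] turn [ 0.0015 -0.0014 -0.    ]
```

Emit:
jog_arm([
  [[0,0,3],[0,0,0]],
  [[0,0,6],[0,0,0]],
  [[0,0,9],[0,0,0]],
  [[0,0,12],[0,0,0]],
  [[0,0,15],[0,0,0]],
  [[0,0,18],[0,0,0]],
  [[0,0,21],[0,0,0]],
  [[0,0,24],[0,0,0]],
  [[0,0,24],[0,0,0]],
  [[0,0,24],[0,0,0]],
])

```text
time: 7.45
tool_pos: [487.9, -173.8, 68.0]
tcp_rot: [-180.0, 0.0, 22.1]
ft_force: [0.2, 0.0, -0.2]
finger_gap: -0.2
grip_force: 0.1
```

Emit:
jog_arm([
  [[0,0,-10],[0,0,0]],
  [[0,0,-30],[0,0,0]],
  [[0,0,-60],[0,0,0]],
  [[0,0,-90],[0,0,0]],
  [[0,0,-90],[0,0,0]],
  [[0,0,-90],[0,0,0]],
])

```text
time: 8.05
tool_pos: [488.7, -174.1, 159.7]
tcp_rot: [179.9, -0.1, 22.1]
ft_force: [-0.3, 1.1, -0.2]
finger_gap: -0.0
grip_force: 0.0
```

```bash
python3 sh.py 452.6 291.5 160; python3 - <<'E'
from loc import *
p,d=r.snapshot("side"); cv2.imwrite("pics/side3.png",cv2.resize(p[150:310,220:380],None,fx=3.5,fy=3.5,interpolation=cv2.INTER_CUBIC))
E
```

```text
pos [ 488.7 -174.1  159.7] rot [ 1.799e+02 -1.000e-01  2.211e+01] f [-0.3  1.1 -0.2] t 8.05
shift [ 141.7 -445.    -0.9] turn [ 0.0018 -0.0017 -0.    ]
```

View pics/side3.png

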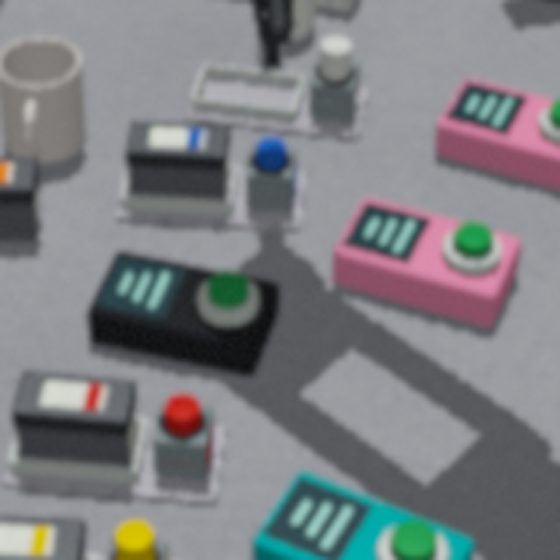

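The blue cap (271,155) is down like the red (183,415); the white (336,55) is still tall. Yellow is next.

Emit:
jog_arm([
  [[142,-445,0],[0,0,0]],
  [[142,-445,0],[0,0,0]],
  [[142,-445,0],[0,0,0]],
  [[142,-445,0],[0,0,0]],
  [[142,-445,0],[0,0,0]],
  [[142,-445,0],[0,0,0]],
  [[142,-445,0],[0,0,0]],
  [[142,-445,0],[0,0,0]],
  [[142,-445,0],[0,0,0]],
  [[142,-445,0],[0,0,0]],
])

```text
time: 9.1
tool_pos: [450.1, 295.5, 156.7]
tcp_rot: [-179.9, 0.1, 22.3]
ft_force: [-0.3, -1.2, 0.7]
finger_gap: 0.1
grip_force: 0.0
```

```bash
python3 sh.py 452.6 291.5 93
```

```text
pos [450.1 295.5 156.7] rot [-1.7994e+02  1.3000e-01  2.2300e+01] f [-0.3 -1.2  0.7] t 9.1
shift [ 0.9  4.8 63.7] turn [-0.0011  0.0023 -0.    ]
```

Emit:
jog_arm([
  [[0,0,0],[0,0,0]],
  [[0,0,20],[0,0,0]],
  [[0,0,45],[0,0,0]],
  [[0,0,60],[0,0,0]],
  [[0,0,66],[0,0,0]],
  [[0,0,66],[0,0,0]],
  [[0,0,66],[0,0,0]],
])

```text
time: 9.8
tool_pos: [452.8, 291.8, 93.1]
tcp_rot: [-180.0, -0.1, 22.1]
ft_force: [-0.1, 0.4, 0.3]
finger_gap: 0.1
grip_force: 0.0
```

```bash
python3 sh.py 452.6 291.5 69
```

```text
pos [452.8 291.8  93.1] rot [-1.800e+02 -5.000e-02  2.207e+01] f [-0.1  0.4  0.3] t 9.8
shift [-0.3  0.2 24.1] turn [-0.     -0.0009  0.    ]
```

Emit:
jog_arm([
  [[0,0,3],[0,0,0]],
  [[0,0,6],[0,0,0]],
  [[0,0,9],[0,0,0]],
  [[0,0,12],[0,0,0]],
  [[0,0,15],[0,0,0]],
  [[0,0,18],[0,0,0]],
  [[0,0,21],[0,0,0]],
  [[0,0,24],[0,0,0]],
  [[0,0,24],[0,0,0]],
  [[0,0,24],[0,0,0]],
])

```text
time: 10.8
tool_pos: [452.2, 292.0, 68.1]
tcp_rot: [-180.0, -0.0, 22.1]
ft_force: [-0.3, 0.1, 0.7]
finger_gap: 0.2
grip_force: 0.5
```

Emit:
jog_arm([
  [[0,0,-10],[0,0,0]],
  [[0,0,-30],[0,0,0]],
  [[0,0,-60],[0,0,0]],
  [[0,0,-90],[0,0,0]],
  [[0,0,-90],[0,0,0]],
  [[0,0,-90],[0,0,0]],
])

```text
time: 11.4
tool_pos: [452.7, 292.2, 159.6]
tcp_rot: [-180.0, -0.1, 22.1]
ft_force: [0.2, -0.2, 0.2]
finger_gap: 0.2
grip_force: 0.0
```

```bash
python3 sh.py 472.3 7.3 160; python3 - <<'E'
from loc import *
p,d=r.snapshot("side"); cv2.imwrite("pics/side4.png",cv2.resize(p[170:350,180:360],None,fx=3.3,fy=3.3,interpolation=cv2.INTER_CUBIC))
E
```

```text
pos [452.7 292.2 159.6] rot [-1.7999e+02 -1.2000e-01  2.2100e+01] f [ 0.2 -0.2  0.2] t 11.4
shift [-89.  271.4  -0.7] turn [-0.0002 -0.0021  0.    ]
```

View pics/side4.png

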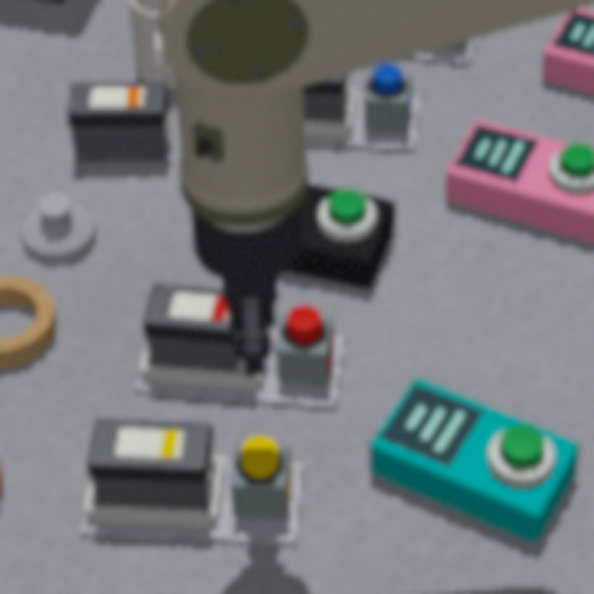

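The yellow cap (260,458) is down, the same depth as red (304,326) and blue (387,80). Next is the green button on the black console (347,207).

Emit:
jog_arm([
  [[-89,271,0],[0,0,0]],
  [[-89,271,0],[0,0,0]],
  [[-89,271,0],[0,0,0]],
  [[-89,271,0],[0,0,0]],
  [[-89,271,0],[0,0,0]],
  [[-89,271,0],[0,0,0]],
  [[-89,271,0],[0,0,0]],
  [[-89,271,0],[0,0,0]],
  [[-89,271,0],[0,0,0]],
  [[-89,271,0],[0,0,0]],
])

```text
time: 12.45
tool_pos: [471.3, 8.6, 157.8]
tcp_rot: [-180.0, 0.0, 22.2]
ft_force: [-1.2, 0.3, -0.3]
finger_gap: 0.0
grip_force: 0.0
```

Emit:
jog_arm([
  [[0,0,20],[0,0,0]],
  [[0,0,50],[0,0,0]],
  [[0,0,75],[0,0,0]],
  [[0,0,83],[0,0,0]],
  [[0,0,83],[0,0,0]],
  [[0,0,83],[0,0,0]],
  [[0,0,83],[0,0,0]],
])

```text
time: 13.15
tool_pos: [473.0, 7.5, 77.0]
tcp_rot: [179.9, -0.1, 22.1]
ft_force: [1.0, -0.1, 0.6]
finger_gap: -0.3
grip_force: 0.0
```

```bash
python3 sh.py 472.3 7.3 60
```

```text
pos [473.    7.5  77. ] rot [ 1.7993e+02 -1.4000e-01  2.2130e+01] f [ 1.  -0.1  0.6] t 13.15
shift [-0.7 -0.1 17. ] turn [ 0.0012 -0.0024 -0.    ]
```

Emit:
jog_arm([
  [[0,0,3],[0,0,0]],
  [[0,0,6],[0,0,0]],
  [[0,0,9],[0,0,0]],
  [[0,0,12],[0,0,0]],
  [[0,0,14],[0,0,0]],
  [[0,0,16],[0,0,0]],
  [[0,0,17],[0,0,0]],
  [[0,0,17],[0,0,0]],
  [[0,0,17],[0,0,0]],
  [[0,0,17],[0,0,0]],
])

```text
time: 14.15
tool_pos: [471.8, 7.3, 58.8]
tcp_rot: [180.0, -0.0, 22.1]
ft_force: [-3.5, 0.3, 6.4]
finger_gap: -0.1
grip_force: 3.5
```

A 6.4 N reaction matches about 6 mm of button travel. I'll retreat and check.

Emit:
jog_arm([
  [[0,0,0],[0,0,0]],
  [[0,0,-10],[0,0,0]],
  [[0,0,-40],[0,0,0]],
  [[0,0,-80],[0,0,0]],
  [[0,0,-120],[0,0,0]],
  [[0,0,-140],[0,0,0]],
  [[0,0,-140],[0,0,0]],
  [[0,0,-140],[0,0,0]],
  [[0,0,-140],[0,0,0]],
])

```text
time: 15.05
tool_pos: [470.7, 7.4, 196.7]
tcp_rot: [-179.9, 0.1, 22.1]
ft_force: [0.4, 0.8, 0.6]
finger_gap: -0.1
grip_force: 0.0
```

```bash
python3 - <<'E'
from loc import *
p,d=r.snapshot("side"); cv2.imwrite("pics/side5.png",cv2.resize(p[140:340,160:360],None,fx=3,fy=3,interpolation=cv2.INTER_CUBIC))
E
```

```text
(no output)
```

View pics/side5.png

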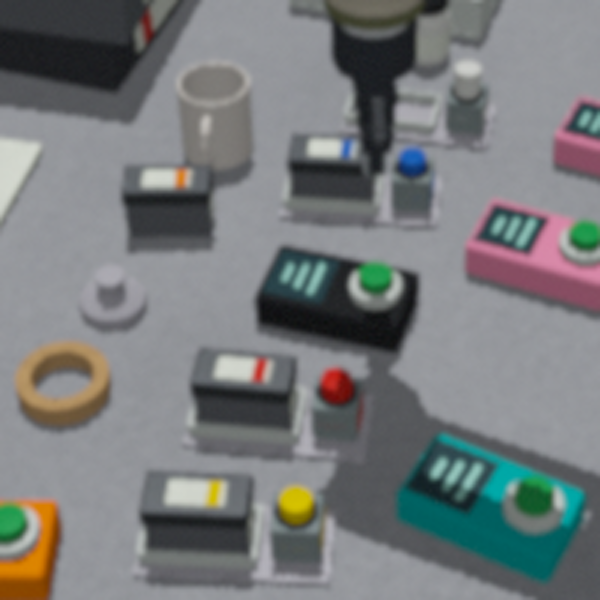

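The red (337,386), blue (412,162) and yellow (295,505) caps are in. The white (467,78) is up, the green button (376,278) is up again, and the boxes haven't moved. I'll hand it in.

```bash
python3 -c "
from bench import r
print(r.hand_in())"
```

```text
the job is handed in; nothing more can be done
None
```

I pressed the red, blue and yellow plungers in that order, then the green button on the black console, and handed the job in; the last picture shows the white plunger still up and the boxes unmoved, but the hand-in returned no verdict.

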